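# Clamp the card holder under the display riser's board

## Task

The red clamp-on card holder hangs loose and a little askew on the front edge of the display riser. Where it stands along the shelf, gently push it fully home, square against the edge of the board, then tighten the four-spoke black knob under the shelf (anticlockwise seen from above) until the screw grips the board firmly, by hand-tight feel and without overtightening. Leave the stock around it alone.

Things in the scene. Friction and masses are not known exactly. Their poses are not given: they have to be found in the camera images.
- riser: Display riser: pale board 260 x 720 x 18 mm with its top 165 mm above the counter, on two white end panels; fixed. Origin on the counter under the board's centre; x runs to the back, z up. The board's front edge, towards the robot, is at x = -130 mm in this frame; the space under the board is open, and so is the front.
- clamp: Red steel C-clamp with a post and blank card on top; 0.8 to 1.1 kg in all, loose. Origin: in the throat, at the board's top level, mid width; x into the throat (to the back when home), z up. On the board: plate 90 wide, 52 deep, 5 thick; post at x = 42, card 105 wide, z 85 to 159. Below the lip: strap 36 wide, down to z = -47 mm. Starts 8 to 16 mm short of home, up to 7 degrees askew.
- throat (a point): Point on the inner face of the clamp's front lip, mid width, half-way up the board's edge (9 mm below the board's top). Home: this face bears on the board's front edge, so the point lies at x = -130 mm of the riser.
- push_face (a point): Point on the outer front face of the lip (90 wide; from 5 mm above to 20 mm below the board's top), 6 mm in front of the throat point: push here, to the back. The loose clamp slides at 4 to 8 N; when both ends of the lip bear on the edge the push stiffens: home and square. About 10 to 20 N is plenty, over 35 N is a shove.
- star_knob: Black four-spoke knob below the clamp, turning about the vertical screw. Origin: hub centre, 90 mm below the board's top, 22 mm behind the throat; x and y along two spokes (all alike, 90 degrees apart). Spokes 12 mm thick, tips 72 mm from the axis, hub 30 mm; front spokes stick out past the shelf edge and can be pushed sideways, spoke after spoke. Turns with under 1 N until the tip bites.
- screw: Quick screw with rubber tip, turned by the knob, same origin: rises anticlockwise from above, 12 mm a turn; the start differs, so it bites after 1/20 to 2/5 turn. Then the push on a spoke 55 mm from the axis climbs some 10 N per radian: 6 to 8 N is firm (45 to 75 N grip), 12 N is too much. Feel it while the spoke moves: at a halt the screw holds itself and the push fades. It stays as left.
- spray_left: Green trigger spray bottle, 76 mm across, 230 tall, left on the riser; origin at its underside. Leave alone.
- spray_right: Green trigger spray bottle, 76 mm across, 230 tall, right on the riser; origin at its underside. Leave alone.
- tray_stack: Stack of foil trays, 150 x 210 x 48 mm, on the riser behind the clamp; origin at its underside. Leave alone.
- jar: Clear jar with red cap, 64 mm across, 90 tall, on the riser; origin at its underside. Leave alone.
- paint_tin: Blue-banded tin, 100 mm across, 110 tall, on the counter, left; origin at its underside. Leave alone.
- planter: Terracotta bowl, 170 mm across, 75 tall, on the counter, right; origin at its underside. Leave alone.
- scrub_brush: Wooden scrubbing brush, 55 x 150 x 43 mm, on the counter, left; origin at its underside. Leave alone.
- scraper: Red-handled scraper, 260 mm long, flat on the counter in front of the robot; origin at its underside. Leave alone.

How it is judged:
By the outcome, as a careful person would: the job done as asked, in the order asked, and still so for the second after the job is handed in, with the robot touching nothing.
It also fails if it takes over 67 s, if anything falls off the work surface, if the arm or the gripper's body presses on something with over 40 N, if the wrist force passes 120 N, or if a joint passes its speed limit or range.

## Robot

A 6-joint arm with a two-finger parallel gripper is mounted at the origin on the work surface. World frame = base frame: x ahead of the robot, y to its left, z up, the work surface at z = 0. Lengths are in m, angles in rad, forces in N, time in s.
With the tool pointing down it reaches from about 0.275 to 0.825 m from the base axis. Payload 4.9 kg.
Tool frame: the origin (TCP) lies midway between the tips of the shut fingers; the grasp point (between the pads) lies 19 mm behind it (grip_point_offset is the distance from the TCP to the grasp point, in m); z points along the fingers, y is the line along which they close (so a half turn about z gives the same grasp; the last joint's range is limited). The gripper opens to 85 mm and grips with 20 to 120 N. Pads are 22 mm wide; open, the fingers measure 114 mm over their backs; the gripper's body (76 mm by 85 mm) begins 54 mm behind the grasp point. The pads swing forward as they close: fully open they stand 13 mm farther back than shut.
Start: joints at [-1.409, 0.326, -0.193, 1.052, 0, 1.437], TCP at [0.16, -0.526, 0.231] pointing down, gripper open.
Joint ranges: [-2.65, 2.65], [-0.97, 1.79], [-1.3, 1.35], [-1.93, 2.1], [-1.47, 1.37], [-3.14, 3.14]. Speed limits (rad/s): [2.57, 2.57, 3.14, 3.14, 3.14, 3.14].

## Interface

Orientations are given as a rotation vector (axis times angle).
In Python, from cell import * gives the robot as it stands. Calls block until the motion is done:
- movep(position, orientation): joint-space move of the TCP to a pose.
- move_l(position, velocity=0.15, rot=None, until_force=None): straight line of the TCP; rot=None keeps the orientation; velocity is the mean speed in m/s. With until_force (N) it stops when the force on the tool has changed by that much, and returns True; else False.
- set_joints(angles): joint-space move.
- let_go() and grab(newtons=None): open the fingers fully, or close them until they stop; newtons is the grip in N (None keeps the last).
- sleep(seconds).
- ik(position, orientation): joint angles nearest the present ones, or None.
- get_state(): the state.
- grab_frame(name): name is "scene" or "top"; returns a dict with "img" (384x512x3 uint8, red, green, blue), "fx", "fy", "cx", "cy" (pixels), "cam_to_world" (4x4, takes a point from camera to world coordinates). Camera axes: x right, y down, z forward; pixel columns grow to the right and rows downward; lengths in m; the calibration is good to about 2 mm. A picture is of the moment at which its call begins. There is no depth.
A pose or a line that the arm cannot do raises MotionError and nothing moves.
- sign_off(): hands the job in; it is judged then, once.
Trained networks look in the newest picture that a camera, given by its name, has taken for a name from the list of things; names that differ only in an ending like _2 or _b are one class to them, and where a whole thing is asked for, a point or a joint stands for the part that bears it (a point fixed in the world has none). Each returns a list of dicts, best first, with "score" (0 to 1); they miss things now and then, are a little off and sometimes report something else, mostly with a low value. They report only what shows in the picture. A call takes as long as a camera call.
- spot_in(camera, name): "centre" ([column, row] in pixels, amid what is visible of it).
- silhouettes(camera, name): "mask" (384x512 bool, what is visible of it) and "centre" ([column, row] in pixels, amid what is visible of it).
- tip_of(camera, name): "centre" ([column, row] in pixels: a listed point, or the origin of a listed thing).
The state is a dict: "clock": time; "q": joint angles; "joint_velocities": joint speeds; "tau": joint torques, N m; "position": TCP position; "eef_rot": TCP orientation; "contact_force": force on the tool from outside, world axes, zero at the start; "wrist_torque": the same for the moment, N m; "finger_gap": opening from 0.0 (shut) to 1.0 (fully open); "grasp_force": force on a finger pad.
Only numpy, scipy, OpenCV 4.12 (cv2) and the standard library are available. Lean on these libraries where they do the work, as an engineer would, in place of code of your own. Each camera call takes 0.05 s, during which the arm holds its last target. There are 200 camera calls.

## Working session

There is one attempt and no reset: what is moved stays moved. The work goes in short steps, each a Python script; the robot and the scene stay as the last script left them, time stands still between calls to the robot, and variables do not carry over. Pictures are saved under pics/ and viewed, at most 10 in all, crops included, and the job is handed in when it is done.

```bash
mkdir -p pics; ls; python3 - <<'E'
from cell import *
import cv2,numpy as np
for c in("scene","top"):
    f=grab_frame(c); cv2.imwrite(f"pics/{c}0.png",cv2.resize(f["img"][:,:,::-1],(800,600)))
    print(c,f["fx"],f["cx"],f["cy"],np.round(f["cam_to_world"],3).tolist())
    for n in("riser","clamp","throat","push_face","star_knob","spray_left","spray_right","jar","paint_tin","planter","scrub_brush","tray_stack"):
        print(n,[(np.round(d["centre"],1).tolist(),round(d["score"],2)) for d in tip_of(c,n)[:2]])
s=get_state();print(s["clock"],s["eef_rot"],s["contact_force"])
E
```

```text
pics
scene 418.1294384038047 255.29963373240298 194.66461745202028 [[0.598, 0.59, -0.542, 1.067], [0.801, -0.452, 0.392, -0.379], [-0.014, -0.669, -0.743, 0.896], [0.0, 0.0, 0.0, 1.0]]
riser []
clamp [([225.8, 199.1], 0.75)]
throat [([226.0, 202.9], 0.89), ([276.2, 248.3], 0.44)]
push_face [([222.0, 200.5], 0.91)]
star_knob []
spray_left []
spray_right [([141.6, 300.6], 0.89), ([353.3, 209.4], 0.56)]
jar [([350.8, 207.7], 0.97), ([205.1, 213.3], 0.29)]
paint_tin [([321.3, 158.1], 0.89)]
planter [([110.5, 255.7], 0.59)]
scrub_brush [([261.3, 175.9], 0.72)]
tray_stack [([275.4, 248.7], 0.96)]
top 375.9522755681761 258.35095404380974 194.64524592906778 [[0.015, -0.998, 0.062, 0.445], [-1.0, -0.015, -0.004, 0.011], [0.005, -0.061, -0.998, 1.195], [0.0, 0.0, 0.0, 1.0]]
riser []
clamp [([278.0, 199.2], 0.83)]
throat [([282.7, 200.9], 0.73)]
push_face [([278.1, 199.8], 0.84)]
star_knob [([283.4, 196.5], 0.61)]
spray_left [([177.8, 165.2], 0.72)]
spray_right [([380.4, 157.7], 0.65)]
jar [([204.0, 129.2], 0.9)]
paint_tin [([147.4, 224.9], 0.86), ([280.1, 135.2], 0.36)]
planter [([365.7, 251.0], 0.66), ([281.4, 201.8], 0.46)]
scrub_brush [([211.6, 246.1], 0.61)]
tray_stack [([280.4, 134.9], 0.67)]
1.3 [-3.10722635e+00 -4.62906482e-01  4.06207612e-05] [1.06244451 0.7572283  1.51985722]
```

View pics/scene0.png

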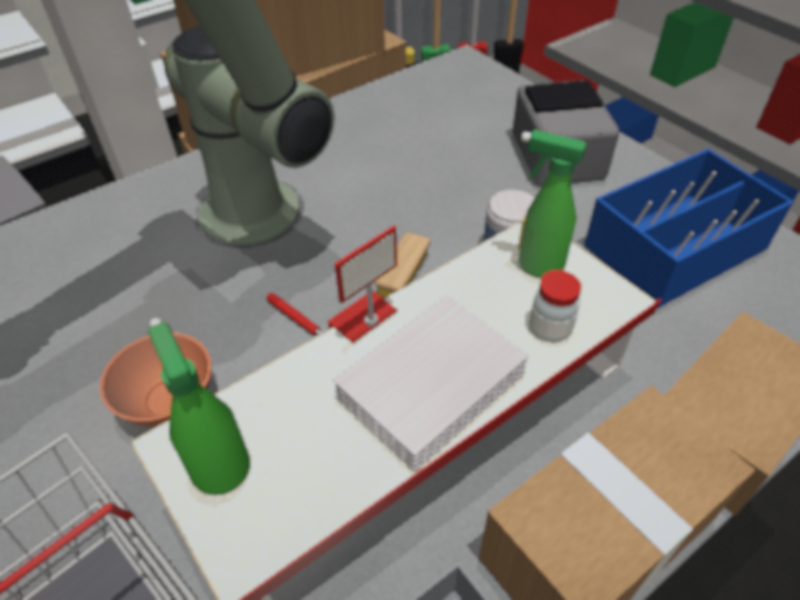

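View pics/top0.png

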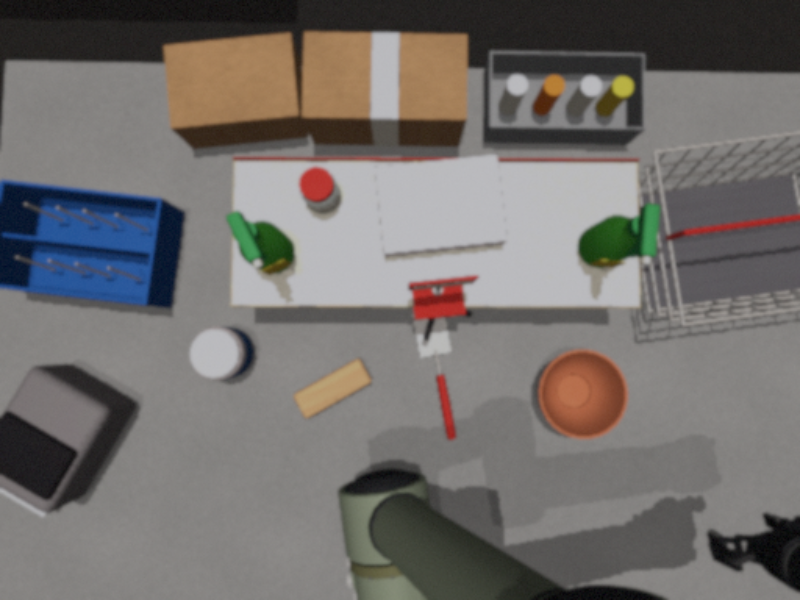

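The scene view shows the clamp on the board's front edge at about (368,318), with the trays behind it. In the top view the board spans (230,157) to (640,307) and the clamp plate is at (438,302). One spoke sticks out front to about (428,340), and another shows at (468,313).

```bash
cat > h.py <<'E'
from cell import *
import numpy as np, cv2
def w(f,px,z):
    T=np.array(f["cam_to_world"]); d=T[:3,:3]@[(px[0]-f["cx"])/f["fx"],(px[1]-f["cy"])/f["fy"],1]
    return (T[:3,3]+d*(z-T[2,3])/d[2])[:2]
def proj(f,p):
    T=np.linalg.inv(f["cam_to_world"]); c=T[:3,:3]@np.array(p)+T[:3,3]
    return np.array([f["fx"]*c[0]/c[2]+f["cx"],f["fy"]*c[1]/c[2]+f["cy"]])
def rep(m=""):
    s=get_state(); print(m,round(s["clock"],2),np.round(s["position"],4),np.round(s["contact_force"],1),np.round(s["wrist_torque"],2))
E
python3 - <<'E'
from h import *
f=grab_frame("top"); g=grab_frame("scene")
for p in [(230,306),(640,307.5),(230,158),(640,158)]: print("board",w(f,np.array(p)*.64,.165))
for p in [(427,342),(468,313),(471,316)]: print("spoke",w(f,np.array(p)*.64,.075))
for n,z in (("clamp",.165),("throat",.156),("push_face",.156),("star_knob",.075)):
  for c,h in (("top",f),("scene",g)):
    r=tip_of(c,n)
    if r: print(n,c,w(h,r[0]["centre"],z))
for p in [(413,318),(466,317)]: print("lip front top",w(f,np.array(p)*.64,.170))
for p in [(410,287),(476,280)]: print("card top",w(f,np.array(p)*.64,.324))
c=f["img"][160:250,220:340,::-1]; cv2.imwrite("pics/crop.png",cv2.resize(c,(800,600),interpolation=cv2.INTER_CUBIC))
for p in [(416,355),(452,355),(455,437)]: print("scraper",w(f,np.array(p)*.64,.0))
print(get_state()["clock"])
E
```

```text
board [0.50085684 0.31128232]
board [ 0.50902905 -0.40935288]
board [0.76493918 0.31996368]
board [ 0.77685319 -0.41204306]
spoke [ 0.44271719 -0.03915657]
spoke [ 0.49914249 -0.11679801]
spoke [ 0.49349418 -0.12257488]
clamp top [ 0.48597592 -0.04454478]
clamp scene [ 0.49829477 -0.06172582]
throat top [ 0.49288636 -0.05741063]
throat scene [ 0.5033736 -0.0605426]
push_face top [0.36066646 0.13302429]
push_face scene [ 0.49174715 -0.05357971]
star_knob top [ 0.51167677 -0.05151066]
lip front top [ 0.48439251 -0.00995428]
lip front top [ 0.4875212  -0.10253695]
card top [ 0.52461218 -0.00173441]
card top [ 0.53657787 -0.09997441]
scraper [ 0.41591271 -0.02051313]
scraper [ 0.41697906 -0.0935481 ]
scraper [ 0.25268745 -0.10117342]
1.8
```

View pics/crop.png

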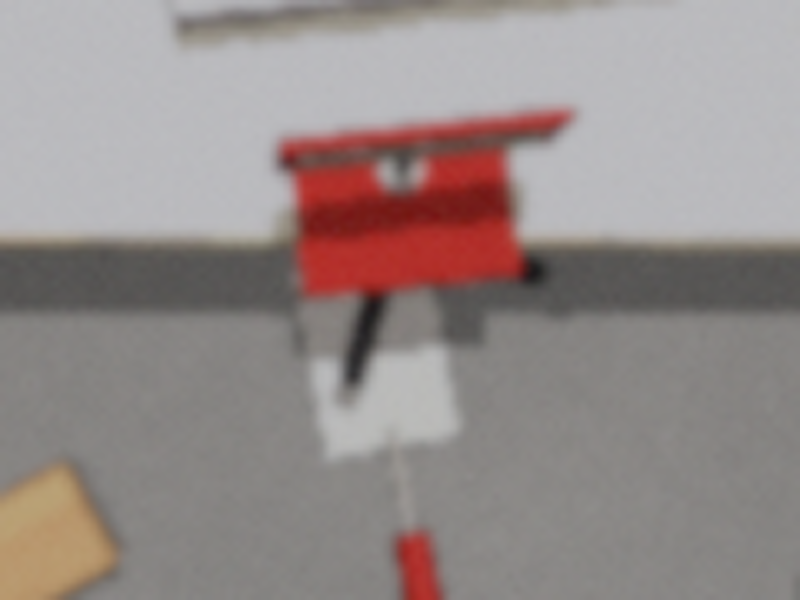

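The crop shows the lip's front edge from (303,295) to (525,275), about 5° askew. The front spoke tip is at (347,397) and the right spoke tip at (543,270). I'll push at the lip's centre with shut fingers, tilted forward so the gripper body stays clear of the shelf.

```bash
cat >> h.py <<'E'
from scipy.spatial.transform import Rotation as R
A=np.radians(0.7)               # riser yaw: back normal n, tangent (to the left) t
n=np.array([np.cos(A),np.sin(A),0]); t=np.array([-np.sin(A),np.cos(A),0])
def ori(tilt,s=1):              # fingers forward and down by tilt, closing line level
    z=np.cos(tilt)*n-np.sin(tilt)*np.array([0,0,1.]); y=s*t
    return R.from_matrix(np.c_[np.cross(y,z),y,z]).as_rotvec()
E
python3 - <<'E'
from h import *
for tl in (40,50,60):
  for s in (1,-1):
    print(tl,s,[None if (q:=ik(p,ori(np.radians(tl),s))) is None else np.round(q,2).tolist() for p in ([.42,-.057,.15],[.50,-.057,.148],[.47,-.0,.065],[.48,-.11,.065])])
O=[]
for i in range(5):
    sleep(.02); O.append(get_state()["contact_force"])
print(np.round(O,2), get_state()["clock"])
E
```

```text
40 1 [None, None, None, None]
40 -1 [None, None, None, None]
50 1 [[-0.58, -0.15, -1.29, -0.17, 0.37, -0.48], [-0.43, 0.03, -1.15, -0.26, 0.28, -0.35], None, [-0.62, 0.31, -1.25, -0.58, 0.39, -0.51]]
50 -1 [[-0.58, -0.15, -1.29, -0.17, 0.37, 2.67], [-0.43, 0.03, -1.15, -0.26, 0.28, 2.79], None, [-0.62, 0.31, -1.25, -0.58, 0.39, 2.63]]
60 1 [[-0.49, -0.13, -1.12, 0.11, 0.24, -0.44], [-0.38, 0.04, -0.98, 0.07, 0.19, -0.34], [-0.24, 0.2, -1.16, -0.3, 0.12, -0.22], [-0.54, 0.24, -1.08, -0.21, 0.27, -0.49]]
60 -1 [[-0.49, -0.13, -1.12, 0.11, 0.24, 2.7], [-0.38, 0.04, -0.98, 0.07, 0.19, 2.8], [-0.24, 0.2, -1.16, -0.3, 0.12, 2.92], [-0.54, 0.24, -1.08, -0.21, 0.27, 2.65]]
[[-0.29 -0.06 -0.38]
 [ 0.82 -0.25  0.74]
 [-0.86 -0.54  0.47]
 [-0.1   0.03  0.02]
 [ 0.05  0.1  -0.97]] 1.8833
```

```bash
python3 - <<'E'
from h import *
o=ori(np.radians(60))
grab(20)
movep([.38,-.057,.26],o)
move_l([.44,-.057,.152],.12)
rep("pre")
P=np.array([.44,-.057,.150])
print(move_l(P+n*.08,.02,until_force=15)); rep("push")
f=grab_frame("top"); cv2.imwrite("pics/p1.png",cv2.resize(f["img"][160:250,220:340,::-1],(800,600),interpolation=cv2.INTER_CUBIC))
g=grab_frame("scene");cv2.imwrite("pics/s1.png",cv2.resize(g["img"][140:260,140:300,::-1],(800,600),interpolation=cv2.INTER_CUBIC))
E
```

```text
pre 5.7 [ 0.4401 -0.0572  0.1523] [ 0.3  0.3 -0.3] [ 0.03  0.47 -0.04]
True
push 8.03 [ 0.485  -0.0559  0.1483] [-4.  -0.3  2.7] [-0.01  0.89 -0.03]
```

View pics/p1.png

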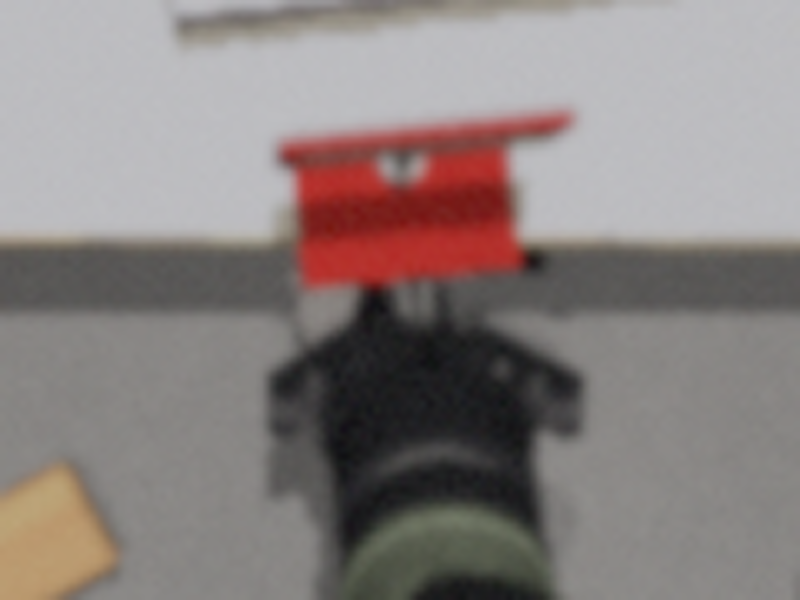

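The clamp moved only a few mm and is still askew: lip front at row 285 on the left and 268 on the right, board edge at row 243. The stop was too early, so I'll push on.

```bash
python3 - <<'E'
from h import *
P=np.array(get_state()["position"]); P[2]=.150
for i in range(8):
    P+=n*.0025
    h=move_l(P,.02,until_force=16); rep(h)
    if h and i>2: break
f=grab_frame("top"); cv2.imwrite("pics/p2.png",cv2.resize(f["img"][160:250,220:340,::-1],(800,600),interpolation=cv2.INTER_CUBIC))
E
```

```text
False 8.41 [ 0.4863 -0.0554  0.1492] [-3.3 -0.8 -1.7] [-0.05  1.38 -0.02]
False 8.68 [ 0.4894 -0.0555  0.1496] [-3.4  0.1 -2.7] [0.01 1.28 0.03]
False 8.96 [ 0.4917 -0.0551  0.1496] [-2.8  1.3 -2.8] [0.23 1.49 0.2 ]
False 9.23 [ 0.4939 -0.0548  0.1495] [-5.9  1.8 -0.2] [0.37 1.62 0.27]
True 9.44 [ 0.4935 -0.0545  0.1478] [ 0.6 -1.2  0.1] [0.01 0.46 0.02]
```

View pics/p2.png

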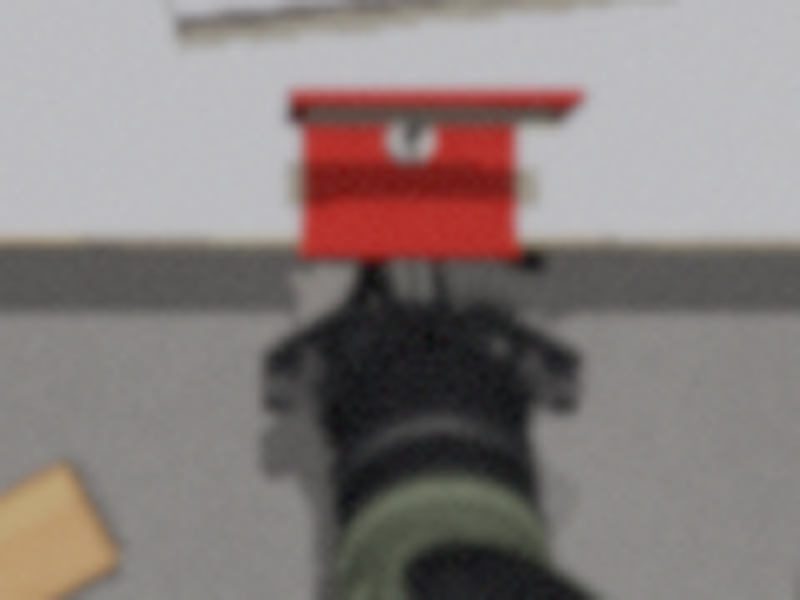

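Now home and square: the lip front lies at row 258 on both ends, parallel to the board edge. I'll confirm with one more gentle push, then back off and look at the knob.

```bash
python3 - <<'E'
from h import *
P=np.array(get_state()["position"]); P[2]=.150
move_l(P-n*.006,.08)
print(move_l(P+n*.01,.02,until_force=14)); rep("stiff")
move_l(P-n*.03,.15); move_l([.36,.03,.2],.25)
f=grab_frame("top"); cv2.imwrite("pics/p3.png",cv2.resize(f["img"][160:250,220:340,::-1],(800,600),interpolation=cv2.INTER_CUBIC))
for n_ in ("throat","star_knob","clamp"):
  for c in("top",): print(n_,[(w(f,d["centre"],{"throat":.156,"star_knob":.075,"clamp":.165}[n_]),d["score"]) for d in tip_of(c,n_)[:1]])
for p in [(303,258),(520,258)]: print("lip",w(f,np.array(p)/6.667+[220,160],.17))
rep()
E
```

```text
True
stiff 10.23 [ 0.4934 -0.0542  0.1486] [0.4 0.5 0.2] [-0.02  0.47 -0.  ]
throat [(array([ 0.50473108, -0.05229367]), 0.6)]
star_knob [(array([ 0.52034951, -0.05111159]), 0.38)]
clamp [(array([ 0.49571606, -0.05321546]), 0.79)]
lip [ 0.49761121 -0.01285284]
lip [ 0.49894268 -0.10177659]
 11.51 [0.3605 0.0294 0.1996] [-0.2  0.5  0.4] [-0.02  0.46  0.01]
```

View pics/p3.png

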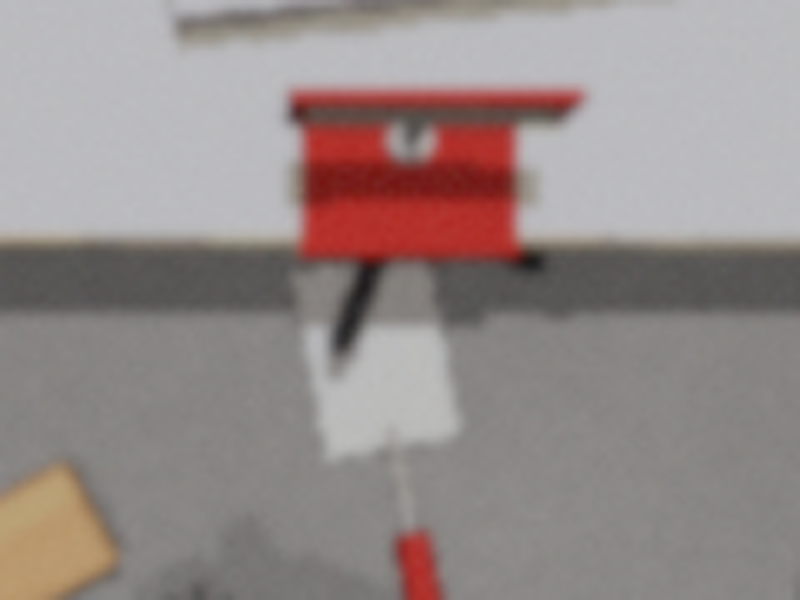

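The clamp stays square, with the lip front at row 258. The front spoke tip is at (337,372), which puts the spoke about 20° left of straight ahead, and the hub at about (0.526, -0.057). First sweep of that spoke to the right:

```bash
cat >> h.py <<'E'
H=np.array([.526,-.057,.063])
def at(x,y): return H+n*x+t*y
def loc():
    d=np.array(get_state()["position"])-H; return d@n,d@t
def geo():                     # contact radius and spoke angle (left of front +) for both corners
    x,y=loc(); o=[]
    for cx in(-.020,.006):
        c=np.array([x+cx,y-.0145]); r=np.hypot(*c); o.append((round(r,4),round(np.degrees(np.arctan2(c[1],-c[0])-np.arcsin(.006/r)),1)))
    return o
E
python3 - <<'E'
from h import *
move_l(at(-.046,.062),.15); rep("start")
print(move_l(at(-.046,-.014),.035,until_force=4)); rep("end"); print(geo())
f=grab_frame("top"); cv2.imwrite("pics/p4.png",cv2.resize(f["img"][160:250,220:340,::-1],(800,600),interpolation=cv2.INTER_CUBIC))
E
```

```text
start 12.88 [0.479  0.0045 0.0632] [-0.3 -0.4 -0.2] [0.05 0.47 0.  ]
False
end 15.21 [ 0.48   -0.0713  0.0629] [-0.1  3.5 -1.7] [0.6  0.66 0.34]
[(np.float64(0.072), np.float64(-27.9)), (np.float64(0.0491), np.float64(-42.1))]
```

View pics/p4.png

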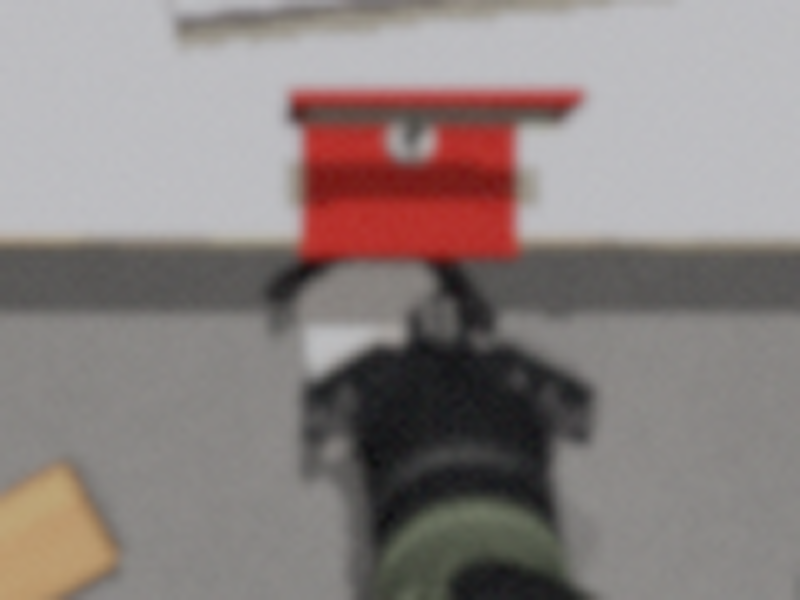

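After the sweep the front spokes stand about ±45° either side, with tips near (270,300) and (485,310). The screw has begun to bite at about 3 N. Next I'll push the left spoke until it feels firm.

```bash
python3 - <<'E'
from h import *
move_l(at(-.046,-.004),.1); move_l(at(-.11,.02),.2); move_l(at(-.10,.088),.2); move_l(at(-.034,.088),.15)
sleep(.1); rep("start")
print(move_l(at(-.034,.030),.03,until_force=5)); rep("end"); print(geo(),loc())
sleep(.3); rep("rest")
E
```

```text
start 17.18 [0.4891 0.0303 0.0623] [-0.4  0.2 -0.9] [-0.03  0.51  0.  ]
True
end 17.94 [0.49   0.0188 0.0623] [ 0.6  1.7 -0.4] [0.3  0.45 0.14]
[(np.float64(0.0827), np.float64(44.1)), (np.float64(0.0683), np.float64(59.7))] (np.float64(-0.035072237680239975), np.float64(0.07625619832107902))
rest 18.24 [0.4899 0.019  0.0622] [ 0.2  1.2 -1.6] [0.23 0.62 0.09]
```

```bash
python3 - <<'E'
from h import *
for k in range(3):
    x,y=loc(); move_l(at(-.034,y+.003),.05); sleep(.1)
    print(move_l(at(-.034,.030),.02,until_force=6)); rep("end"); print(geo(),np.round(loc(),4))
f=grab_frame("top"); cv2.imwrite("pics/p5.png",cv2.resize(f["img"][160:250,220:340,::-1],(800,600),interpolation=cv2.INTER_CUBIC))
E
```

```text
True
end 19.28 [0.4901 0.019  0.0625] [-0.1  1.6  0.4] [0.23 0.55 0.09]
[(np.float64(0.0828), np.float64(44.2)), (np.float64(0.0683), np.float64(59.9))] [-0.035   0.0764]
True
end 20.33 [0.4899 0.0189 0.0623] [-0.3  1.8  0.9] [0.28 0.45 0.15]
[(np.float64(0.0829), np.float64(44.1)), (np.float64(0.0684), np.float64(59.7))] [-0.0352  0.0764]
True
end 21.37 [0.49   0.0191 0.0624] [-0.5  1.  -0.9] [0.2  0.44 0.15]
[(np.float64(0.0829), np.float64(44.2)), (np.float64(0.0685), np.float64(59.9))] [-0.0351  0.0765]
```

View pics/p5.png

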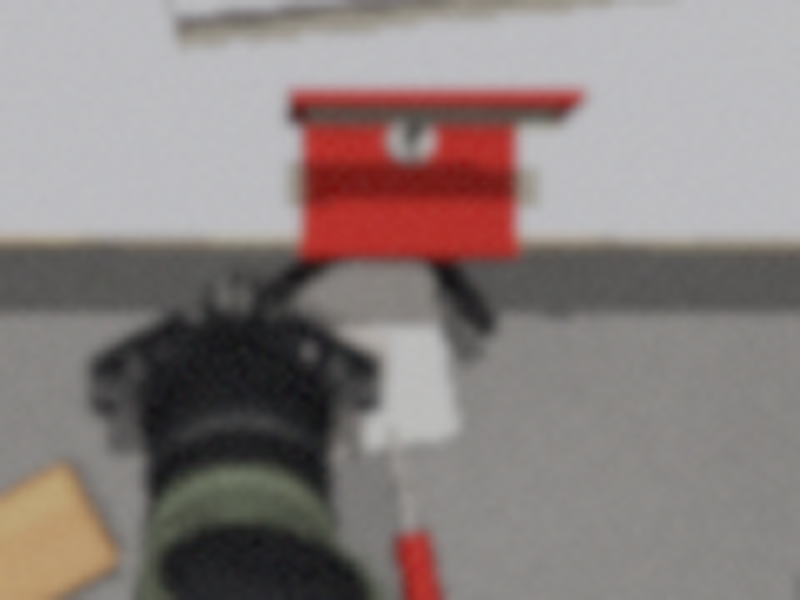

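The finger stops where it meets the left spoke's tip; the spokes still stand at ±45°. That is a poor contact, because the tip has to slide along the finger's face. It's better to carry on with the right spoke, touching its flat side at 55 mm with a flatter tool tilt for clearance.

```bash
cat >> h.py <<'E'
def tcp(phi,r=.055,gap=0.):    # right spoke, front corner of the finger on its left side
    b=np.radians(phi)+np.arcsin((.006+gap)/r); return at(-r*np.cos(b)-.008, r*np.sin(b)+.0145)
def ang():
    x,y=loc(); c=np.array([x+.008,y-.0145]); r=np.hypot(*c); return round(r*1e3,1),round(np.degrees(np.arctan2(c[1],-c[0])-np.arcsin(.006/r)),1)
E
python3 - <<'E'
from h import *
o=ori(np.radians(50))
a,b=tcp(-36),tcp(-74); u=(b-a)/np.linalg.norm(b-a)
print([ik(p,o) is not None for p in (a-u*.008,b)])
x,y=loc(); move_l(at(-.04,y+.006),.1); move_l(at(-.105,y),.2); move_l(at(-.11,.0),.2,rot=o); move_l(a-u*.008,.15)
sleep(.1); rep("start")
for F in (3.5,4.5,5.5):
    h=move_l(b,.018,until_force=F); rep((F,h)); print(ang())
    if not h: break
    move_l(np.array(get_state()["position"])-u*.004,.05); sleep(.1)
E
```

```text
[False, True]Traceback (most recent call last):
  File "<stdin>", line 5, in <module>
cell.MotionError: the arm cannot follow that straight line within its joint ranges
```

```bash
cat > push.py <<'E'
from h import *
a,b=tcp(-36),tcp(-74); u=(b-a)/np.linalg.norm(b-a)
E
python3 - <<'E'
from push import *
rep(); 
for tl in (52,54,56,58): print(tl,[ik(p,ori(np.radians(tl))) is not None for p in (at(-.11,0),at(-.085,.0),a-u*.008,a,b)])
E
```

```text
22.14 [0.4205 0.0179 0.0634] [ 0.7 -0.2  1.3] [-0.04  0.42  0.  ]
52 [False, False, True, True, True]
54 [False, False, True, True, True]
56 [False, True, True, True, True]
58 [False, True, True, True, True]
```

```bash
python3 - <<'E'
from push import *
o=ori(np.radians(55))
move_l(at(-.095,.0),.2); move_l(a-u*.008,.1,rot=o)
sleep(.1); rep("start")
for F in (3.5,4.5,5.5):
    h=move_l(b,.018,until_force=F); rep((F,h)); print(ang())
    if not h: break
    move_l(np.array(get_state()["position"])-u*.004,.05); sleep(.1)
E
```

```text
start 23.27 [ 0.4639 -0.0643  0.0629] [-0.2 -0.4 -0.6] [0.01 0.53 0.02]
(3.5, True) 24.51 [ 0.4778 -0.0772  0.0619] [ 0.  -0.7 -0.3] [-0.02  0.53 -0.01]
(np.float64(52.9), np.float64(-46.6))
(4.5, True) 25.7 [ 0.4822 -0.0816  0.0611] [-0.2 -0.   0.7] [0.03 0.54 0.05]
(np.float64(52.8), np.float64(-53.5))
(5.5, True) 26.88 [ 0.4884 -0.0873  0.0607] [-0.2 -0.1 -0.7] [-0.    0.52  0.02]
(np.float64(53.5), np.float64(-62.3))
```

The trend is consistent: 3.5 N at -46.6°, 4.5 N at -53.5° and 5.5 N at -62.3°, with triggers slightly early from noise. Next threshold is 6.8 N.

```bash
python3 - <<'E'
from push import *
h=move_l(tcp(-71.5),.018,until_force=6.8); rep(h); print(ang())
F=[]
for i in range(4): F.append(get_state()["contact_force"]); sleep(.03)
print(np.round(F,1))
E
```

```text
False 28.12 [ 0.4935 -0.0914  0.0616] [-4.3  4.2 -1.3] [0.55 1.41 0.38]
(np.float64(54.5), np.float64(-69.1))
[[-4.3  4.2 -1.3]
 [-4.   3.8 -2.2]
 [-3.4  3.8 -2. ]
 [-3.7  2.6 -1.2]]
```

```bash
python3 - <<'E'
from push import *
move_l(np.array(get_state()["position"])-u*.006,.05); sleep(.1); rep()
h=move_l(tcp(-76.5),.018,until_force=7.3); rep(h); print(ang())
F=[]
for i in range(3): F.append(get_state()["contact_force"]); sleep(.03)
print(np.round(F,1))
E
```

```text
28.67 [ 0.4899 -0.0881  0.0623] [-0.2  0.6 -0.5] [-0.02  0.51  0.02]
False 29.55 [ 0.4974 -0.0932  0.0613] [-6.1  1.9 -0.2] [0.3  1.41 0.22]
(np.float64(54.6), np.float64(-73.6))
[[-6.1  1.9 -0.2]
 [-5.   1.9 -0.5]
 [-5.5  2.4 -0.1]]
```

The push now feels about 6.5 to 7 N without passing 7.3, which is firm. I'll retreat and check.

```bash
python3 - <<'E'
from push import *
move_l(np.array(get_state()["position"])-u*.02,.08); move_l(at(-.085,.01),.15); p=at(-.12,.02); p[2]=.16; move_l(p,.2,rot=ori(np.radians(60))); p[0]=.36; p[2]=.24; move_l(p,.25); rep()
f=grab_frame("top"); cv2.imwrite("pics/p6.png",cv2.resize(f["img"][160:250,220:340,::-1],(800,600),interpolation=cv2.INTER_CUBIC))
E
```

```text
31.77 [ 0.3601 -0.0389  0.2392] [ 0.1  0.8 -0.2] [-0.02  0.51 -0.03]
```

View pics/p6.png

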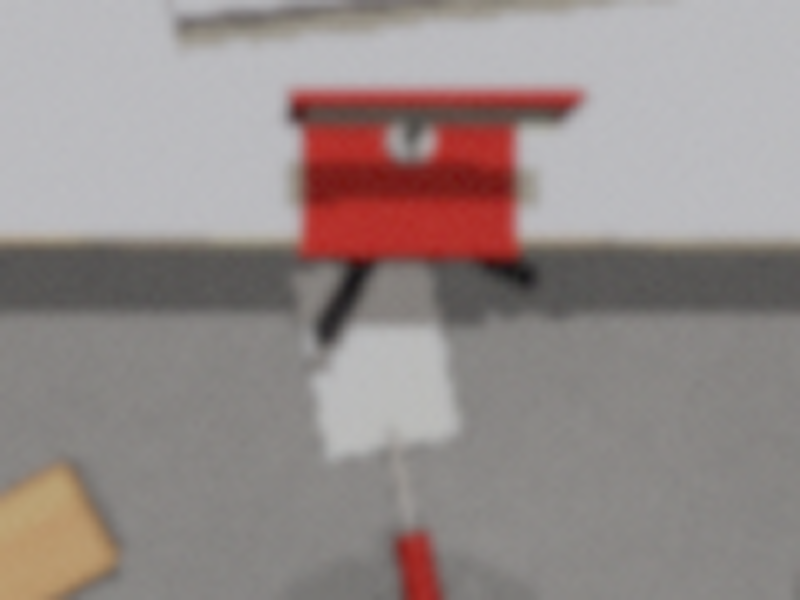

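```bash
python3 - <<'E'
from push import *
f=grab_frame("top")
for nm,p in (("p0",(347,397)),("p3",(337,372)),("p3r",(543,262)),("p4l",(270,305)),("p5r",(488,328)),("p6l",(322,342)),("p6r",(533,277))):
    d=w(f,np.array(p)/6.667+[220,160],.078)-H[:2]; d=np.array([d@n[:2],d@t[:2]]); print(nm,np.round(d*1e3,1),round(np.hypot(*d)*1e3,1),round(np.degrees(np.arctan2(d[1],-d[0])),1))
E
```

```text
p0 [-85.   22.6] 88.0 14.9
p3 [-73.9  27.1] 78.8 20.1
p3r [-24.7 -64.9] 69.4 -69.2
p4l [-44.2  57. ] 72.1 52.2
p5r [-54.2 -40.2] 67.5 -36.6
p6l [-60.6  33.8] 69.4 29.1
p6r [-31.4 -60.4] 68.0 -62.5
```

The clamp is unchanged and square, with the lip at row 258. The knob has turned a further ~24° (0.42 rad) since it first resisted at about 3 N, so both angle and feel put it at about 7 N. Nothing around it has moved, so I'm handing in.

```bash
python3 -c "
from cell import *
print(sign_off())"
```

```text
the job is handed in; nothing more can be done
None
```

The job is handed in: I pushed the clamp fully home and square against the board edge, then tightened the knob to about 7 N by feel; the last close-up of the clamp shows it still square and its surroundings undisturbed.

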